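# Find the rocking cover and seat it

### The arm

A 7-joint arm with a two-finger parallel gripper is mounted at the origin on the work surface. World frame = base frame: x ahead of the robot, y to its left, z up, the work surface at z = 0. Lengths are in m, angles in rad, forces in N, time in s.
With the tool pointing down it reaches from about 0.425 to 0.925 m from the base axis. Payload 6.8 kg.
Tool frame: the origin (TCP) lies between the finger pads; the fingertips stand 22 mm ahead of it and the grasp point (between the pads) lies 3 mm ahead of it (bot.tip_reach is the distance from the TCP to the fingertips, in m); z points along the fingers, x is the direction in which the jaws open and shut, and the axes are right-handed (so a half turn about z gives the same grasp; the last joint's range is limited). The gripper opens to 85 mm and grips with 20 to 120 N. Pads are 22 mm wide; open, the fingers measure 114 mm over their backs; the gripper's body (76 mm by 85 mm) begins 54 mm behind the grasp point. The pads swing forward as they close: fully open they stand 13 mm farther back than shut.
Start: joints at [-1.453, 0.477, 0.022, 1.555, -0.011, 1.109, -0.083], TCP at [0.151, 0.658, 0.253] pointing down, gripper open.
Joint ranges: [-2.96, 2.96], [-0.34, 2.1], [-1.41, 1.46], [0.24, 2.44], [-1.37, 4.51], [0.17, 1.92], [-2.96, 2.96]. Speed limits (rad/s): [2.39, 2.39, 3.14, 3.14, 3.14, 3.14, 3.14].

### API

Orientations are given as a unit quaternion [w, x, y, z].
In Python, from station import bot gives the robot as it stands.
- The arm moves only by the tool step_arm, never from a script. Its argument "targets" is a list of rows, each a list of 5 numbers: the shift along the tool's x, y, z in mm, then the turn about the tool's z in degrees, then the closure, from 0 (fully open) to 1 (shut). In form: [[dx, dy, dz, spin, jaw], ...]. A call has 1 to 20 rows; each row is the pose to reach, as a shift and turn from the pose commanded when the call began, along the tool's axes at that moment; what a row does not reach only later rows make up. A row lasts 1/12 s, in which the tool goes at most 41.7 mm and 7.16 degrees, less where a joint would pass 70% of its speed; a pose out of reach is approached as far as the arm can. A call with a gripper value outside its range is refused whole. The fingers move at their own pace and stop on an object; "newtons" is the grip in N (left out, the last holds). Time passes only in rows, so rows that repeat a pose let the fingers close. It gives the time, the measured TCP pose, the force and the opening at its end, in the units of the state.
- bot.get_obs(): the state, without advancing time (a new reading comes with each control period).
- bot.read_camera(name): name is "side" or "top"; returns a dict with "frame" (420x560x3 uint8, red, green, blue), "z_map" (420x560 float32, m along the optical axis (not along the pixel's ray), 0 where there is no reading), "fov_y" (degrees; the focal length in pixels is half the picture's height over the tangent of half this angle, whatever the lens; pixels are square), "cx", "cy" (the principal point, pixels), "distortion" ([k1, k2, p1, p2, k3] as OpenCV has them; the pictures are not rectified), "R" (3x3) and "t" (3): a world point X has camera coordinates R X + t. Camera axes: x right, y down, z forward; pixel columns grow to the right and rows downward; lengths in m; the calibration is good to about 2 mm. A picture is of the moment at which its call begins.
- bot.hand_in(): hands the job in, once; it reports no verdict.
The state is a dict: "t": time; "q": joint angles; "joint_vel": joint speeds; "joint_torque": joint torques, N m; "eef_pos": TCP position; "tool_rot": TCP orientation; "contact_force": force on the tool from outside, world axes, zero at the start; "torque": the same for the moment, N m; "gripper_width": opening from 0.0 (shut) to 1.0 (fully open).
Only numpy, scipy, OpenCV 4.12 (cv2) and the standard library are available. Lean on these libraries where they do the work, as an engineer would, in place of code of your own. Each camera call takes 0.05 s, during which the arm holds its last target.

### The job

One of the four identical white covers on the grey service box has not been clipped in and rocks when it is pressed near one of its ends. Press the covers near an end, one after another, until you find the one that rocks, then press that one firmly down in its middle until it is fully home and level. Only touch and press: leave everything else on the bench where it is and pick nothing up, and finish clear of the covers.

Things in the scene. Friction and masses are not known exactly. Their poses are not given: they have to be found in the camera images.
- service_box: low grey steel box screwed to the bench, 126 mm (x) by 274 mm (y) by 22 mm high; origin at the centre of its underside; turns only about z. Four identical white covers stand out of its top, one at each place point. Each is 90 mm long (box x), 50 mm wide (box y), black dot in the middle; tops start level, 27 to 36 mm above the bench, varying from cover to cover (height does not tell the loose one)
- place_1 (a point): middle of the first cover's place, at the height of the box's top (22 mm above the bench), below the cover's top; box x = 0, y = -96 mm; axes as the box's. Three covers are rigid, one is loose; the loose one may be in any of the four places
- place_2 (a point): the same for the second cover, box x = 0, y = -32 mm
- place_3 (a point): the same for the third cover, box x = 0, y = +32 mm
- place_4 (a point): the same for the fourth cover, box x = 0, y = +96 mm
- rock (a joint): tilt of the loose cover, wherever it is, in rad: 0 level (as at the start), about +0.13 with its +x end (box frame) pressed right down, -0.13 with its -x end down. Pressed near an end (say 33 mm from its middle along box x) it tips under about 1 N until that end has sunk about 6 mm, and stays tipped when let go
- seat (a joint): how far the loose cover's central stud is pressed in, in m: 0 at the start, 0.006 fully home. Pressed in the middle it goes down with about 12 N (up to 20 N a little off the middle) and stays; ledges under both ends then level it and stop it rocking. The rigid covers do not move at all
- stapler: grey plastic stapler with a black press button on top, 150 x 38 x 58 mm; bystander; origin at the centre of its underside, length along its x
- tape_gun: orange tape gun with a roll of brown tape, about 220 x 60 x 96 mm; bystander; origin under its middle, on the bench
- rasp: steel wood rasp with a dark wooden handle, 310 mm long (its x, handle to -x), 26 mm wide, 22 mm high; bystander; origin on the bench 150 mm from the handle's end; lies behind the box, on its +x side
- wedge_1: yellow plastic wedge, 95 x 36 x 26 mm, length along its x; bystander; origin at the centre of its underside; lies off the +y end of the box
- wedge_2: yellow plastic wedge like the other, off the -y end of the box; bystander; origin at the centre of its underside
- mug: blue enamel mug, 82 mm across, 88 mm high, handle to its +y; bystander; origin at the centre of its underside
- parts_dish: round stainless magnetic parts dish with brass screws, 132 mm across, 24 mm high; bystander; origin at the centre of its underside
Not all that is in view belongs to the job. What is shaped like the part that bears rock but pink or purple is not meant.

How it is judged:
On the way, in this order (a step that is already met when the one before it is completed fails the run):
1. the loose cover is found: it tips under a press near its end (at least 0.05 rad) before it has been pushed home ((value of joint rock above 0.05 rad or value of joint rock below -0.05 rad) and value of joint seat below 0.003 m).
2. the loose cover is pressed fully home and level (value of joint seat above 0.0045 m and value of joint rock between -0.035 and 0.035 rad), for 0.2 s.
At the end, for the whole second after the job is handed in: the loose cover's stud is pressed in at least 4.5 mm of its 6 mm and the cover is level within 0.035 rad (2 degrees); every bystander is within 20 mm of where it started (all of step 2 and distance of each of stapler, tape_gun, rasp, wedge_1, wedge_2, mug, parts_dish from where it was at the start of the episode below 0.02 m); the robot touches nothing.
It fails at once if a bystander is lifted, carried or pushed more than 20 mm (distance of any of stapler, tape_gun, rasp, wedge_1, wedge_2, mug, parts_dish from where it was at the start of the episode above 0.02 m).
It also fails if it takes over 51 s, if anything falls off the work surface, if the arm or the gripper's body presses on something with over 40 N, if the wrist force passes 120 N, or if a joint passes its speed limit or range.

## Working session

There is one attempt and no reset: what is moved stays moved. The work goes in short steps, Python scripts to look and compute and a tool call to move; the robot and the scene stay as the last step left them, time stands still between calls to the robot, and variables do not carry over. Pictures are saved under pics/ and viewed, and the job is handed in when it is done.

Besides the shell and the picture viewer there is one more tool, called after "Request:" by a JSON object that holds its "api" and its "payload", one argument or row to a line. step_arm: Moves the arm, as the interface text tells. Its arguments: {"type":"object","properties":{"targets":{"type":"array"},"newtons":{"type":"number"}},"required":["targets"]}

```bash
mkdir -p pics; python3 - <<'E'
from station import bot
import cv2,numpy as np
print(bot.get_obs(), bot.tip_reach)
for n in("top","side"):
    c=bot.read_camera(n)
    cv2.imwrite(f"pics/{n}0.png",c["frame"][:,:,::-1]); np.savez(f"{n}0.npz",**c)
    print(n,c["fov_y"],c["cx"],c["cy"],c["distortion"],c["R"],c["t"])
E
```

```text
{'t': 0.0, 'q': array([-1.45310507,  0.4777771 ,  0.02228649,  1.55646098, -0.01153591,
        1.10927494, -0.0830878 ]), 'joint_vel': array([-0.00132805, -0.00093842, -0.00156332,  0.00037764,  0.00021341,
        0.00069361,  0.00033513]), 'joint_torque': array([-9.88805641e-05, -5.96472144e+01,  1.60794508e+00, -2.81192815e+01,
        1.24683027e-02,  9.61286947e-03, -2.04765161e-05]), 'eef_pos': array([0.15096408, 0.65733589, 0.25233603]), 'tool_rot': array([ 5.88141819e-04,  7.82244616e-01,  6.22970750e-01, -6.77412712e-04]), 'contact_force': array([0.27820637, 0.18200035, 0.99972667]), 'torque': array([-0.03806333, -0.00614852, -0.00598154]), 'gripper_width': 0.99932556910237} 0.022
top 46.51804735296019 273.8008361666005 203.87530374392907 [0.00208487 0.         0.         0.         0.        ] [[ 0.00361691 -0.99999263 -0.00128932]
 [-0.99880876 -0.00354988 -0.04866685]
 [ 0.04866191  0.00146381 -0.99881423]] [-0.00497174  0.46110967  1.59804296]
side 42.863318865077126 283.9938599233007 213.24783896513298 [-0.20616758  0.          0.          0.          0.        ] [[ 0.75212192 -0.65872948 -0.01969975]
 [-0.48041723 -0.52757679 -0.70061545]
 [ 0.45112292  0.53641234 -0.71326707]] [-0.35773304  0.24238585  1.65123579]
```

View pics/top0.png

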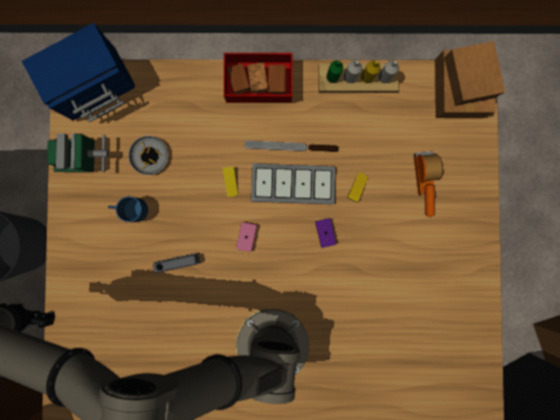

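View pics/side0.png

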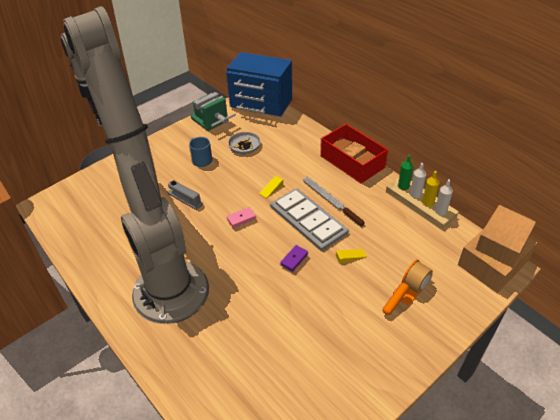

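The top view shows the box at about (293,184), with cover dots near (264,183) to (322,184). The wedges are at (231,181) and (358,187), and the rasp is at (290,147). The pink and purple blocks are decoys. Next I'll measure the covers.

```bash
cat > h.py <<'E'
import cv2,numpy as np
def depr(c,uv,z=None,wz=None):
    f=210/np.tan(np.radians(float(c["fov_y"]))/2); K=np.array([[f,0,c["cx"]],[0,f,c["cy"]],[0,0,1.]],float)
    n=cv2.undistortPoints(np.array([[uv]],float),K,np.array(c["distortion"],float))[0,0]
    d=np.array([n[0],n[1],1.]); R=np.array(c["R"]);t=np.array(c["t"])
    if wz is not None:
        o=-R.T@t; r=R.T@d; return o+r*(wz-o[2])/r[2]
    return R.T@(d*z-t)
E
python3 - <<'E'
from h import *
for n,roi in(("top",(245,155,345,210)),("side",(265,180,355,255))):
    c=dict(np.load(n+"0.npz")); im=c["frame"]
    x0,y0,x1,y1=roi
    big=cv2.resize(im[y0:y1,x0:x1,::-1],None,fx=8,fy=8,interpolation=cv2.INTER_CUBIC); cv2.imwrite(f"pics/{n}_z.png",big[:600,:800])
    m=np.zeros(im.shape[:2],np.uint8); s=im[y0:y1,x0:x1].astype(int)
    m[y0:y1,x0:x1]=((s.min(2)>(150))&(s.max(2)-s.min(2)<60))
    cs,_=cv2.findContours(m,cv2.RETR_EXTERNAL,cv2.CHAIN_APPROX_NONE)
    for k in cs:
        if cv2.contourArea(k)<60: continue
        fm=np.zeros_like(m); cv2.drawContours(fm,[k],-1,1,-1)
        ys,xs=np.nonzero(fm); u,v=xs.mean(),ys.mean()
        z=np.median(c["z_map"][int(v)-2:int(v)+3,int(u)-2:int(u)+3])
        rect=cv2.minAreaRect(k)
        print(n,len(xs),(round(u,1),round(v,1)),rect[1:],depr(c,(u,v),z).round(4),depr(c,(u,v),wz=.031).round(4))
E
```

```text
top 285 (np.float64(322.5), np.float64(184.4)) ((23.0, 11.0), 90.0) [ 0.524  -0.1614  0.0352] [ 0.5243 -0.1619  0.031 ]
top 282 (np.float64(302.6), np.float64(183.7)) ((23.0, 12.0), 90.0) [ 0.5261 -0.097   0.0317] [ 0.5262 -0.097   0.031 ]
top 283 (np.float64(283.0), np.float64(182.7)) ((11.887957572937012, 24.006004333496094), 4.39870548248291) [ 0.5291 -0.033   0.0324] [ 0.5292 -0.033   0.031 ]
top 290 (np.float64(263.4), np.float64(182.4)) ((24.0, 12.0), 90.0) [0.5299 0.0309 0.0331] [0.5301 0.031  0.031 ]
side 308 (np.float64(327.0), np.float64(228.8)) ((12.617676734924316, 26.797542572021484), 57.2647705078125) [ 0.5249 -0.1619  0.0343] [ 0.5271 -0.1598  0.031 ]
side 296 (np.float64(314.1), np.float64(219.2)) ((12.401975631713867, 26.923946380615234), 57.9946174621582) [ 0.527  -0.0974  0.0289] [ 0.5256 -0.0988  0.031 ]
side 275 (np.float64(301.9), np.float64(208.6)) ((11.490405082702637, 26.58228302001953), 59.03623962402344) [ 0.5302 -0.0327  0.03  ] [ 0.5296 -0.0334  0.031 ]
side 271 (np.float64(289.9), np.float64(198.7)) ((11.66101360321045, 25.697418212890625), 59.74356460571289) [0.5326 0.0323 0.0299] [0.5319 0.0314 0.031 ]
```

```bash
python3 - <<'E'
from h import *
# height of all pts near the box
for n in("top","side"):
    c=dict(np.load(n+"0.npz"));z=c["z_map"];P=[]
    for v in range(120,260):
        for u in range(240,360):
            if z[v,u]>0:
                p=depr(c,(u,v),z[v,u])
                if .35<p[0]<.75 and -.35<p[1]<.2 and .012<p[2]<.1:P.append(p)
    P=np.array(P);np.save(n+"P.npy",P)
    b=P[(P[:,0]<.62)&(P[:,0]>.42)&(P[:,1]>-.22)&(P[:,1]<.1)]
    print(n,len(b),cv2.minAreaRect((b[:,:2]*1000).astype(np.float32)),b.min(0),b.max(0))
E
```

```text
top 3196 ((507.7758483886719, -52.42027282714844), (297.0292053222656, 191.02008056640625), 83.19133758544922) [ 0.42086857 -0.20160432  0.012006  ] [0.61613384 0.0981188  0.04555069]
side 2220 ((526.2784423828125, -67.55314636230469), (283.6173400878906, 132.71031188964844), 88.06057739257812) [ 0.45665877 -0.21019742  0.01204901] [0.5939172  0.07435344 0.04602832]
```

Request:
{"api": "step_arm", "payload": {
  "targets": [
    [-530, 478, 20, -11, 1],
    [-530, 478, 20, -11, 1],
    [-530, 478, 20, -11, 1],
    [-530, 478, 20, -11, 1],
    [-530, 478, 20, -11, 1],
    [-530, 478, 20, -11, 1],
    [-530, 478, 20, -11, 1],
    [-530, 478, 20, -11, 1],
    [-530, 478, 20, -11, 1],
    [-530, 478, 20, -11, 1],
    [-530, 478, 20, -11, 1],
    [-530, 478, 20, -11, 1],
    [-530, 478, 20, -11, 1],
    [-530, 478, 20, -11, 1],
    [-530, 478, 20, -11, 1],
    [-530, 478, 20, -11, 1],
    [-530, 478, 20, -11, 1],
    [-530, 478, 20, -11, 1],
    [-530, 478, 20, -11, 1],
    [-530, 478, 20, -11, 1]
  ]
}}

```text
t: 1.77
eef_pos: [0.4979, 0.0347, 0.2329]
tool_rot: [-0.0, 0.719, 0.695, -0.0]
contact_force: [-0.6, -0.0, 0.6]
gripper_width: -0.003
```

Request:
{"api": "step_arm", "payload": {
  "targets": [
    [-2, 0, 40, 0, 1],
    [-2, 0, 80, 0, 1],
    [-2, 0, 110, 0, 1],
    [-2, 0, 140, 0, 1],
    [-2, 0, 155, 0, 1],
    [-2, 0, 165, 0, 1],
    [-2, 0, 168, 0, 1],
    [-2, 0, 168, 0, 1],
    [-2, 0, 168, 0, 1]
  ]
}}

```text
t: 2.52
eef_pos: [0.4988, 0.0331, 0.0662]
tool_rot: [0.0, 0.719, 0.695, 0.001]
contact_force: [0.5, -0.4, -0.8]
gripper_width: -0.002
```

```bash
python3 - <<'E'
from station import bot
import cv2
c=bot.read_camera("side");cv2.imwrite("pics/s1.png",cv2.resize(c["frame"][150:290,220:400,::-1],None,fx=4,fy=4,interpolation=2))
o=bot.get_obs();print(o["t"],o["eef_pos"],o["contact_force"])
E
```

```text
2.5667 [0.49905991 0.03293075 0.06643185] [-0.47620367  0.54943178  0.39901723]
```

View pics/s1.png

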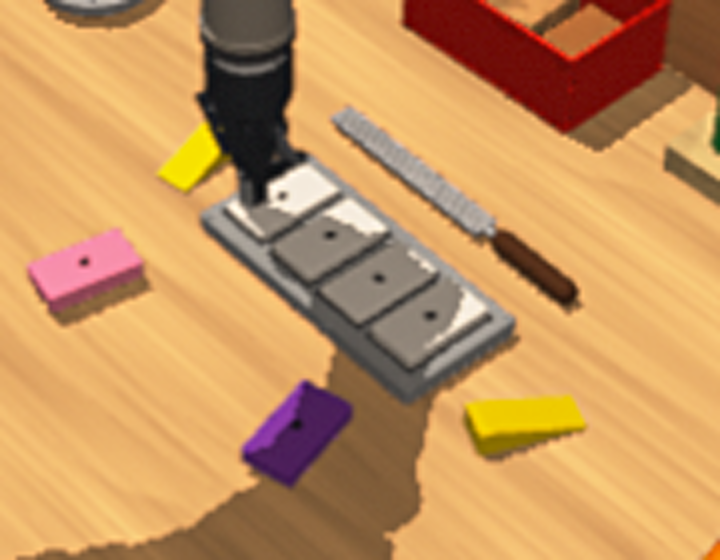

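The picture shows the shut fingers over the near end of the +y cover, at about (255,190). I'll go down slowly, watching the force.

Request:
{"api": "step_arm", "payload": {
  "targets": [
    [0, 0, 5, 0, 1],
    [0, 0, 8, 0, 1],
    [0, 0, 10, 0, 1],
    [0, 0, 11, 0, 1],
    [0, 0, 11, 0, 1],
    [0, 0, 11, 0, 1]
  ]
}}

```text
t: 3.07
eef_pos: [0.4982, 0.0322, 0.0543]
tool_rot: [-0.0, 0.719, 0.695, -0.0]
contact_force: [-0.4, 0.2, 0.2]
gripper_width: -0.0
```

Request:
{"api": "step_arm", "payload": {
  "targets": [
    [0, 0, 1, 0, 1],
    [0, 0, 2, 0, 1],
    [0, 0, 2, 0, 1],
    [0, 0, 2, 0, 1]
  ]
}}

```text
t: 3.4
eef_pos: [0.4984, 0.0323, 0.0539]
tool_rot: [-0.0, 0.719, 0.695, 0.0]
contact_force: [-5.6, -0.1, 21.7]
gripper_width: 0.003
```

Contact came at a tip height of about 32 mm, and the force rose to 22 N within 1.5 mm, so this cover is rigid. On to the next one.

Request:
{"api": "step_arm", "payload": {
  "targets": [
    [0, 0, -14, 0, 1],
    [-32, 0, -14, 0, 1],
    [-64, 0, -14, 0, 1],
    [-64, 0, -14, 0, 1],
    [-64, 0, -8, 0, 1],
    [-64, 0, -4, 0, 1],
    [-64, 0, -3, 0, 1],
    [-64, 0, -3, 0, 1],
    [-64, 0, -3, 0, 1]
  ]
}}

```text
t: 4.15
eef_pos: [0.496, -0.0307, 0.0549]
tool_rot: [-0.0, 0.718, 0.696, -0.0]
contact_force: [-0.5, 0.7, 0.9]
gripper_width: -0.002
```

Request:
{"api": "step_arm", "payload": {
  "targets": [
    [0, 0, 1, 0, 1],
    [0, 0, 2, 0, 1],
    [0, 0, 2, 0, 1],
    [0, 0, 2, 0, 1]
  ]
}}

```text
t: 4.48
eef_pos: [0.4962, -0.0315, 0.0533]
tool_rot: [0.0, 0.719, 0.695, 0.0]
contact_force: [0.1, 0.4, 0.2]
gripper_width: -0.0
```

Request:
{"api": "step_arm", "payload": {
  "targets": [
    [0, 0, 1, 0, 1],
    [0, 0, 1, 0, 1],
    [0, 0, 1, 0, 1]
  ]
}}

```text
t: 4.73
eef_pos: [0.496, -0.0316, 0.0523]
tool_rot: [-0.0, 0.719, 0.695, -0.0]
contact_force: [-1.2, 0.2, 0.0]
gripper_width: 0.003
```

Request:
{"api": "step_arm", "payload": {
  "targets": [
    [0, 0, 1, 0, 1],
    [0, 0, 1, 0, 1],
    [0, 0, 1, 0, 1]
  ]
}}

```text
t: 4.98
eef_pos: [0.4958, -0.0317, 0.0512]
tool_rot: [-0.0, 0.719, 0.695, -0.0]
contact_force: [-1.9, -0.4, 2.2]
gripper_width: 0.0
```

Request:
{"api": "step_arm", "payload": {
  "targets": [
    [0, 0, 1, 0, 1],
    [0, 0, 1, 0, 1],
    [0, 0, 1, 0, 1]
  ]
}}

```text
t: 5.23
eef_pos: [0.496, -0.0318, 0.0508]
tool_rot: [-0.0, 0.719, 0.695, 0.0]
contact_force: [-4.4, 1.1, 10.9]
gripper_width: 0.003
```

This one is rigid too: contact at about 29 mm, then 11 N with no sinking. Next.

Request:
{"api": "step_arm", "payload": {
  "targets": [
    [0, 0, -14, 0, 1],
    [-32, 0, -14, 0, 1],
    [-64, 0, -14, 0, 1],
    [-64, 0, -14, 0, 1],
    [-64, 0, -8, 0, 1],
    [-64, 0, -5, 0, 1],
    [-64, 0, -4, 0, 1],
    [-64, 0, -4, 0, 1]
  ]
}}

```text
t: 5.9
eef_pos: [0.4938, -0.0943, 0.0536]
tool_rot: [-0.001, 0.718, 0.696, -0.0]
contact_force: [-0.3, -0.7, -0.4]
gripper_width: 0.002
```

Request:
{"api": "step_arm", "payload": {
  "targets": [
    [0, 0, 1, 0, 1],
    [0, 0, 2, 0, 1],
    [0, 0, 2, 0, 1],
    [0, 0, 2, 0, 1]
  ]
}}

```text
t: 6.23
eef_pos: [0.4939, -0.0954, 0.0523]
tool_rot: [-0.0, 0.719, 0.695, 0.0]
contact_force: [0.3, 0.1, -0.8]
gripper_width: -0.001
```

Request:
{"api": "step_arm", "payload": {
  "targets": [
    [0, 0, 1, 0, 1],
    [0, 0, 1, 0, 1],
    [0, 0, 1, 0, 1]
  ]
}}

```text
t: 6.48
eef_pos: [0.4941, -0.0956, 0.0515]
tool_rot: [0.0, 0.719, 0.695, 0.0]
contact_force: [-0.5, 0.2, 2.3]
gripper_width: 0.001
```

Request:
{"api": "step_arm", "payload": {
  "targets": [
    [0, 0, 1, 0, 1],
    [0, 0, 1, 0, 1],
    [0, 0, 1, 0, 1]
  ]
}}

```text
t: 6.73
eef_pos: [0.4941, -0.0956, 0.0514]
tool_rot: [-0.0, 0.719, 0.695, 0.0]
contact_force: [-3.3, 1.7, 17.0]
gripper_width: -0.001
```

Request:
{"api": "step_arm", "payload": {
  "targets": [
    [0, 0, 0, 0, 1],
    [0, 0, 0, 0, 1]
  ]
}}

```text
t: 6.9
eef_pos: [0.4941, -0.0956, 0.0514]
tool_rot: [-0.0, 0.719, 0.695, 0.0]
contact_force: [-4.2, 1.3, 16.5]
gripper_width: -0.002
```

Rigid again: contact at about 29.5 mm, 17 N. By elimination it should be the last cover, so I'll confirm that and tip it.

Request:
{"api": "step_arm", "payload": {
  "targets": [
    [0, 0, -17, 0, 1],
    [-32, 0, -17, 0, 1],
    [-65, 0, -17, 0, 1],
    [-65, 0, -17, 0, 1],
    [-65, 0, -12, 0, 1],
    [-65, 0, -9, 0, 1],
    [-65, 0, -8, 0, 1],
    [-65, 0, -8, 0, 1],
    [-65, 0, -8, 0, 1]
  ]
}}

```text
t: 7.65
eef_pos: [0.4917, -0.1595, 0.0579]
tool_rot: [-0.0, 0.718, 0.696, -0.0]
contact_force: [-0.6, 0.3, 0.3]
gripper_width: -0.001
```

Request:
{"api": "step_arm", "payload": {
  "targets": [
    [0, 0, 1, 0, 1],
    [0, 0, 2, 0, 1],
    [0, 0, 2, 0, 1],
    [0, 0, 2, 0, 1]
  ]
}}

```text
t: 7.98
eef_pos: [0.492, -0.1601, 0.0568]
tool_rot: [-0.0, 0.719, 0.695, 0.0]
contact_force: [-2.1, 1.3, 5.9]
gripper_width: -0.004
```

Request:
{"api": "step_arm", "payload": {
  "targets": [
    [0, 0, 1, 0, 1],
    [0, 0, 2, 0, 1],
    [0, 0, 2, 0, 1]
  ]
}}

```text
t: 8.23
eef_pos: [0.492, -0.1601, 0.0566]
tool_rot: [-0.0, 0.719, 0.695, 0.001]
contact_force: [-8.3, 4.4, 32.5]
gripper_width: 0.001
```

All four seem to resist. One may have tipped below the noise level (about 1 N): covers 2 and 3 were met lower than the camera depths suggest. I'll lift clear and look.

Request:
{"api": "step_arm", "payload": {
  "targets": [
    [0, 0, -40, 0, 1],
    [0, -20, -80, 0, 1],
    [0, -60, -110, 0, 1],
    [0, -70, -140, 0, 1],
    [0, -70, -140, 0, 1]
  ]
}}

```text
t: 8.65
eef_pos: [0.4207, -0.1593, 0.1995]
tool_rot: [0.002, 0.72, 0.694, 0.003]
contact_force: [1.3, -0.3, -0.3]
gripper_width: 0.001
```

```bash
python3 - <<'E'
from station import bot
from h import *
for n in("top","side"):
    c=bot.read_camera(n);np.savez(n+"1.npz",**c)
    r=(245,155,345,210) if n=="top" else (255,180,365,260)
    cv2.imwrite(f"pics/{n}2.png",cv2.resize(c["frame"][r[1]:r[3],r[0]:r[2],::-1],None,fx=7,fy=7,interpolation=2))
ctr={'A':(.5245,-.1617),'B':(.5265,-.097),'C':(.5295,-.033),'D':(.531,.0315)}
for n in("top","side"):
  for k in(0,1):
    c=dict(np.load(f"{n}{k}.npz"));z=c["z_map"]
    P=np.array([depr(c,(u,v),z[v,u]) for v in range(150,270) for u in range(240,365) if z[v,u]>0])
    for nm,(x,y) in ctr.items():
        dx=P[:,0]-x;dy=P[:,1]-y; m=(abs(dx)<.038)&(abs(dy)<.018)&(P[:,2]>.02)&(P[:,2]<.06)
        A=np.c_[np.ones(m.sum()),dx[m],dy[m]];s,*_=np.linalg.lstsq(A,P[m,2],rcond=None)
        print(n,k,nm,m.sum(),"h mm %.1f slope x %.3f y %.3f"%(s[0]*1e3,s[1],s[2]))
E
```

```text
top 0 A 261 h mm 35.6 slope x -0.003 y -0.043
top 0 B 257 h mm 31.1 slope x 0.015 y -0.038
top 0 C 260 h mm 33.8 slope x 0.015 y -0.015
top 0 D 252 h mm 33.7 slope x -0.011 y 0.033
top 1 A 233 h mm 36.4 slope x -0.008 y -0.047
top 1 B 253 h mm 30.8 slope x -0.001 y 0.005
top 1 C 261 h mm 33.7 slope x 0.125 y -0.021
top 1 D 251 h mm 33.7 slope x -0.003 y -0.004
side 0 A 181 h mm 34.9 slope x 0.002 y -0.020
side 0 B 173 h mm 29.6 slope x -0.017 y -0.011
side 0 C 160 h mm 32.4 slope x 0.009 y 0.003
side 0 D 147 h mm 32.2 slope x 0.006 y 0.003
side 1 A 183 h mm 34.7 slope x -0.007 y 0.043
side 1 B 168 h mm 29.4 slope x -0.004 y -0.025
side 1 C 62 h mm 30.9 slope x 0.064 y 0.052
side 1 D 109 h mm 31.9 slope x 0.000 y 0.011
```

View pics/side2.png

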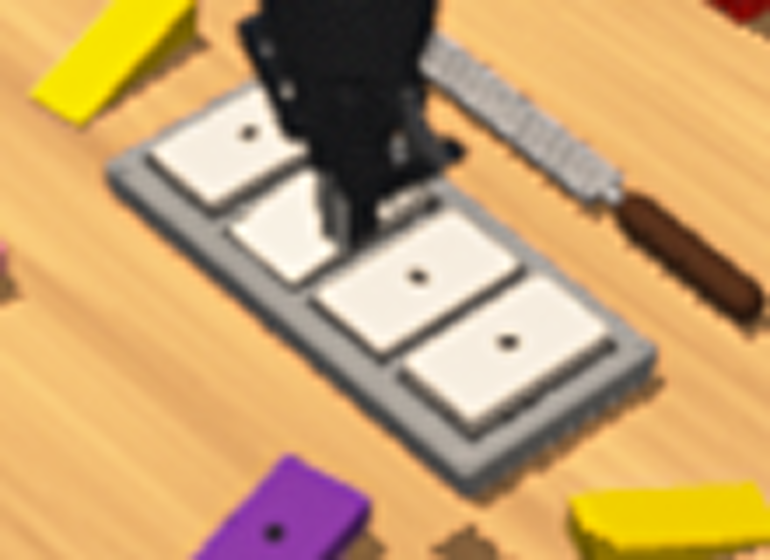

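The picture and depth both show cover 3, in the middle of the box, tipped: slope 0.125 and centre height unchanged, so step 1 is met. The gripper partly hides it near (340,230). Now I'll press its middle.

Request:
{"api": "step_arm", "payload": {
  "targets": [
    [40, 30, 0, 0, 1],
    [80, 60, 0, 0, 1],
    [110, 90, 10, 0, 1],
    [130, 104, 40, 0, 1],
    [130, 104, 75, 0, 1],
    [130, 104, 105, 0, 1],
    [130, 104, 125, 0, 1],
    [130, 104, 130, 0, 1],
    [130, 104, 130, 0, 1],
    [130, 104, 130, 0, 1]
  ]
}}

```text
t: 9.58
eef_pos: [0.5303, -0.032, 0.0641]
tool_rot: [-0.0, 0.719, 0.695, -0.0]
contact_force: [0.1, -0.8, 0.8]
gripper_width: 0.0
```

Request:
{"api": "step_arm", "payload": {
  "targets": [
    [-1, -1, 3, 0, 1],
    [-1, -1, 6, 0, 1],
    [-1, -1, 8, 0, 1],
    [-1, -1, 9, 0, 1],
    [-1, -1, 9, 0, 1]
  ]
}}

```text
t: 10.0
eef_pos: [0.5294, -0.0328, 0.0557]
tool_rot: [0.0, 0.719, 0.695, 0.0]
contact_force: [-0.6, 0.3, 0.6]
gripper_width: -0.001
```

Request:
{"api": "step_arm", "payload": {
  "targets": [
    [0, 0, 1, 0, 1],
    [0, 0, 2, 0, 1],
    [0, 0, 2, 0, 1]
  ]
}}

```text
t: 10.25
eef_pos: [0.5313, -0.0328, 0.0545]
tool_rot: [0.002, 0.719, 0.695, 0.002]
contact_force: [1.6, 0.4, 5.4]
gripper_width: -0.001
```

Request:
{"api": "step_arm", "payload": {
  "targets": [
    [0, 0, 1, 0, 1],
    [0, 0, 2, 0, 1],
    [0, 0, 2, 0, 1]
  ]
}}

```text
t: 10.5
eef_pos: [0.5318, -0.0329, 0.053]
tool_rot: [0.002, 0.719, 0.695, 0.002]
contact_force: [2.5, 0.1, 8.8]
gripper_width: -0.003
```

Request:
{"api": "step_arm", "payload": {
  "targets": [
    [0, 0, 1, 0, 1],
    [0, 0, 2, 0, 1],
    [0, 0, 2, 0, 1]
  ]
}}

```text
t: 10.75
eef_pos: [0.5318, -0.0328, 0.051]
tool_rot: [0.002, 0.719, 0.695, 0.002]
contact_force: [2.0, 0.7, 9.8]
gripper_width: -0.002
```

Sinking at about 10 N, as expected. I'll keep going.

Request:
{"api": "step_arm", "payload": {
  "targets": [
    [0, 0, 1, 0, 1],
    [0, 0, 2, 0, 1],
    [0, 0, 2, 0, 1]
  ]
}}

```text
t: 11.0
eef_pos: [0.5318, -0.0329, 0.049]
tool_rot: [0.002, 0.719, 0.695, 0.002]
contact_force: [1.0, 0.0, 7.8]
gripper_width: -0.0
```

Request:
{"api": "step_arm", "payload": {
  "targets": [
    [0, 0, 1, 0, 1],
    [0, 0, 2, 0, 1],
    [0, 0, 2, 0, 1]
  ]
}}

```text
t: 11.25
eef_pos: [0.532, -0.0329, 0.0484]
tool_rot: [0.002, 0.719, 0.695, 0.002]
contact_force: [-3.9, -0.2, 27.0]
gripper_width: 0.002
```

Request:
{"api": "step_arm", "payload": {
  "targets": [
    [0, 0, 1, 0, 1],
    [0, 0, 1, 0, 1],
    [0, 0, 1, 0, 1],
    [0, 0, 1, 0, 1]
  ]
}}

```text
t: 11.58
eef_pos: [0.532, -0.0329, 0.0483]
tool_rot: [0.002, 0.719, 0.695, 0.003]
contact_force: [-7.5, -0.3, 37.0]
gripper_width: 0.002
```

Request:
{"api": "step_arm", "payload": {
  "targets": [
    [0, 0, -20, 0, 1],
    [0, 0, -60, 0, 1],
    [0, -30, -100, 0, 1],
    [0, -70, -130, 0, 1],
    [-40, -90, -150, 0, 1],
    [-80, -100, -160, 0, 1],
    [-120, -100, -160, 0, 1],
    [-160, -100, -160, 0, 1],
    [-200, -100, -160, 0, 1],
    [-240, -100, -160, 0, 1],
    [-240, -100, -160, 0, 1],
    [-240, -100, -160, 0, 1]
  ]
}}

```text
t: 12.58
eef_pos: [0.42, -0.273, 0.2047]
tool_rot: [0.001, 0.721, 0.693, -0.0]
contact_force: [0.6, -0.0, 0.5]
gripper_width: 0.005
```

```bash
python3 - <<'E'
from station import bot
from h import *
o=bot.get_obs();print(o["t"],o["eef_pos"],o["contact_force"])
for n in("top","side"):
    c=bot.read_camera(n);np.savez(n+"2.npz",**c)
    cv2.imwrite(f"pics/{n}3.png",c["frame"][:,:,::-1])
ctr={'A':(.5245,-.1617),'B':(.5265,-.097),'C':(.5295,-.033),'D':(.531,.0315)}
for n in("top","side"):
    c=dict(np.load(f"{n}2.npz"));z=c["z_map"]
    P=np.array([depr(c,(u,v),z[v,u]) for v in range(150,270) for u in range(240,365) if z[v,u]>0])
    for nm,(x,y) in ctr.items():
        dx=P[:,0]-x;dy=P[:,1]-y; m=(abs(dx)<.038)&(abs(dy)<.018)&(P[:,2]>.02)&(P[:,2]<.06)
        A=np.c_[np.ones(m.sum()),dx[m],dy[m]];s,*_=np.linalg.lstsq(A,P[m,2],rcond=None)
        print(n,nm,m.sum(),"h mm %.1f slope x %.3f y %.3f"%(s[0]*1e3,s[1],s[2]))
E
```

```text
12.5833 [ 0.42002113 -0.27300108  0.20465753] [ 0.61284024 -0.03421371  0.50655157]
top A 254 h mm 35.6 slope x 0.002 y -0.023
top B 257 h mm 31.2 slope x 0.019 y -0.011
top C 248 h mm 27.7 slope x 0.011 y -0.005
top D 252 h mm 32.9 slope x -0.021 y -0.018
side A 84 h mm 33.7 slope x -0.047 y 0.084
side B 137 h mm 29.6 slope x -0.016 y 0.022
side C 157 h mm 26.9 slope x 0.011 y 0.004
side D 150 h mm 32.0 slope x 0.001 y 0.014
```

View pics/top3.png

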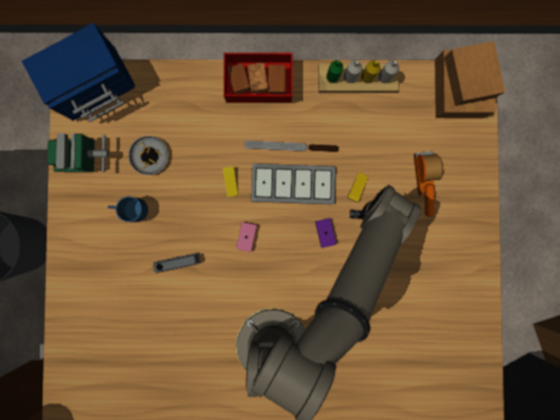

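View pics/side3.png

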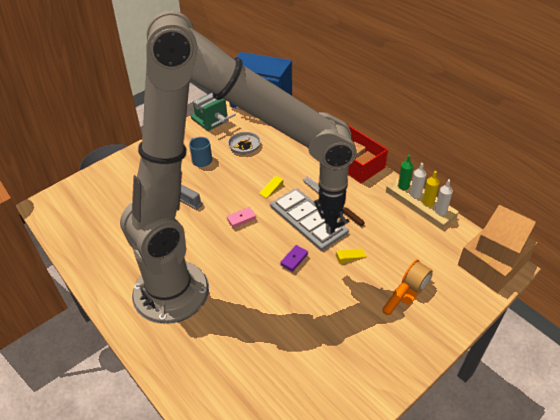

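The top view shows the bystanders where they were: wedges at (231,181) and (358,187), tape gun at (430,180). Cover 3 (284,183) is about 6 mm lower and level (0.011), and the arm is clear at 0.2 m. Handing in.

```bash
python3 -c "
from station import bot
print(bot.hand_in())"
```

```text
the job is handed in; nothing more can be done
None
```

The loose cover is pressed home and level, and I handed the job in at about 12.7 s; `bot.hand_in()` gives no verdict. I pressed all four covers near their robot-side ends. The loose one is the second from the +y end, `place_3` if the box's +y points along world +y.

- **Finding it:** At first I took all four for rigid, because the loose one tipped under less than the force noise (about 1 N). The top depth picture then showed it tipped by 0.125 rad with its centre height unchanged, so it had not been pushed in. The side camera gave a smaller tilt (0.064) because the gripper hid part of the cover.
- **Pressing it home:** I pressed its middle. It sank at about 8–10 N, then stopped dead, and I held it at 37 N.
- **Last checks:** Its top is lower by 6.1 mm in the top camera and 5.5 mm in the side camera. Its measured tilt is 0.011 rad in both.
- **Rest of the bench:** By eye, the bystanders are where they started. The arm is clear, with the TCP at 0.20 m and only noise on the force reading.
- **Disagreement:** The side camera gave a sloped fit for the cover at the -y end, which the gripper partly hid. The top camera shows that cover level and unchanged.

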